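# Open a grain mill's knurled grind ring by two full turns

## Task

Set the grain mill coarser by loosening the knurled ring on its top with a fingertip rolled along its rim (anticlockwise seen from above): first bring the ring's white mark round to the red pointer, then give it two further full turns, and stop with the white mark back at the pointer, without unscrewing it well past that. Use the fingers only, grasp and lift nothing, do not touch the jars, the tin or the brush, and finish with the hand clear.

Things in the scene. Friction and masses are not known exactly. Their poses are not given: they have to be found in the camera images.
- ring (a joint): Angle of the knurled ring, rad. 0 = white mark at the red pointer; grows as it is loosened (anticlockwise from above) and keeps counting: 6.28 after one full turn, 12.57 after two. Starts at -1.9 to -0.5 (mark 30 to 110 degrees short). The ring does not rise as it turns. Steady friction of about 0.08 N m (1.7 N at the rim); it stays where it is left.
- ring_axis (a point): Centre of the ring's flat top, on its upright axis, 158 mm above the bench; x to the red pointer, z up. The ring is dark steel with light ribs, 97 mm in diameter (too wide to grip across), from 134 to 158 mm above the bench, around a grey cap 60 mm across. Below it the mill's round cream neck, 144 mm in diameter, ends 130 mm above the bench. Nothing on the mill stands higher than the ring.
- mark (a point): The white mark painted across the ring's top face and down its rim, 9 mm wide; this point is on the top face 44 mm from the ring axis and turns with the ring.
- pointer (a point): The red pointer, a flat tongue on the mill's neck just outside the ring, 8 mm wide and 2.5 mm high; this point is 62 mm from the ring axis and 132 mm above the bench. It does not move.
- mill: The cream bench mill carrying the ring, fixed to the bench: a box 170 x 160 mm, 113 mm high, with the round neck and ring centred on it. The origin is on the bench under the ring axis; z up, x towards the red pointer; the black meal drawer is on the -x side.
- jar_a: White sample jar, loose bystander, 68 mm in diameter, 125 mm high; origin at the centre of its underside, z up.
- jar_b: Another white sample jar, the same size, loose bystander; origin at the centre of its underside, z up.
- tin: Small black tin with a light lid, loose bystander, 44 mm in diameter, 55 mm high; origin at the centre of its underside, z up.
- brush: Bench brush lying flat, loose bystander, 200 mm long, 42 mm wide, 20 mm high; origin mid-length on its underside, x along it, handle to -x.

How it is judged (in metres and radians):
On the way, in this order (a step that is already met when the one before it is completed fails the run):
1. the white mark comes round to the pointer (value of joint ring above -0.1 rad), for 0.05 s.
2. the ring has made one full turn more (value of joint ring above 6.2 rad), for 0.05 s.
3. the ring has made the second full turn, the mark back at the pointer (value of joint ring between 12.216 and 12.916 rad), for 0.2 s.
At the end, for the whole second after the job is handed in: The ring is at rest two full turns beyond the pointer, the white mark within 0.35 rad (20 degrees) of the red pointer (joint 12.22 to 12.92), and the jars, tin and brush rest within 20 mm of where they began (all of step 3 and velocity of joint ring between -0.05 and 0.05 rad/s and linear speed of each of jar_a, jar_b, tin, brush below 0.02 m/s); the robot touches nothing.
It fails at once if the ring is unscrewed more than 50 degrees beyond the second full turn (value of joint ring above 13.446 rad).
It fails at once if the tin is touched with more than 1 N, moved more than 20 mm or tipped (distance of tin from where it was at the start of the episode above 0.02 m or contact force between the fingers and tin above 1 N or angle between tin's own z axis and vertical above 0.3 rad).
It fails at once if the brush is touched with more than 1 N, moved more than 20 mm or tipped (distance of brush from where it was at the start of the episode above 0.02 m or contact force between the fingers and brush above 1 N).
It fails at once if a jar is touched with more than 1 N, moved more than 20 mm or tipped (distance of any of jar_a, jar_b from where it was at the start of the episode above 0.02 m or contact force between the fingers and jar_a above 1 N or angle between any of jar_a, jar_b's own z axis and vertical above 0.3 rad or contact force between the fingers and jar_b above 1 N).
It fails at once if the mill is pushed with anything but the fingers (over 5 N) (contact force between the arm and mill above 5 N).
It also fails if it takes over 72 s, if anything falls off the work surface, if the arm or the gripper's body presses on something with over 40 N, if the wrist force passes 120 N, or if a joint passes its speed limit or range.

## Robot

A 6-joint arm with a two-finger parallel gripper is mounted at the origin on the work surface. World frame = base frame: x ahead of the robot, y to its left, z up, the work surface at z = 0. Lengths are in mm, angles in rad, forces in N, time in s.
With the tool pointing down it reaches from about 250 to 800 mm from the base axis. Payload 8.5 kg.
Tool frame: the origin (TCP) lies midway between the tips of the shut fingers; the grasp point (between the pads) lies r.grasp_offset behind it (r.grasp_offset is the distance from the TCP to the grasp point, in mm); z points along the fingers, y is the direction in which the jaws open and shut (so a half turn about z gives the same grasp; the last joint's range is limited). The gripper opens to 85 mm and grips with 20 to 120 N. Pads are 22 mm wide; open, the fingers measure 114 mm over their backs; the gripper's body (76 mm by 85 mm) begins 54 mm behind the grasp point. The pads swing forward as they close: fully open they stand 13 mm farther back than shut.
Start: joints at [1.208, 0.238, -0.013, 1.319, 0, 1.571], TCP at [186.302, 490.786, 231.276] pointing down, gripper open.
Joint ranges: [-2.66, 2.66], [-1.03, 1.9], [-1.14, 1.46], [-1.82, 2.27], [-1.45, 1.34], [-3.14, 3.14]. Speed limits (rad/s): [2.22, 2.22, 2.79, 3.14, 3.14, 3.14].

## Interface

Orientations are given as [roll, pitch, yaw] about the fixed x, y, z axes, in that order (R = Rz(yaw) Ry(pitch) Rx(roll)).
In Python, from cell import sense, viewer, job, r gives the robot as it stands.
- The arm moves only by the shell command python3 -m jog 'ROWS' [FORCE]. ROWS is JSON, a list of rows, each a list of 5 numbers: the shift along the tool's x, y, z in mm, then the turn about the tool's z in degrees, then the opening, from 0 (shut) to 1 (fully open). A call has 1 to 8 rows; each row is the pose to reach, as a shift and turn from the pose measured when the call began, along the tool's axes at that moment; what a row does not reach only later rows make up. A row lasts 1/8 s, in which the tool goes at most 62.5 mm and 10.7 degrees, less where a joint would pass 70% of its speed; a pose out of reach is approached as far as the arm can. A call with a gripper value outside its range is refused whole. The fingers move at their own pace and stop on an object; FORCE is the grip in N (left out, the last holds). Time passes only in rows, so rows that repeat a pose let the fingers close. It gives the time, the measured TCP pose, the force and the opening at its end, in the units of the state.
- sense(): the state, without advancing time (a new reading comes with each control period).
- viewer.read_camera(name): name is "scene" or "top" or "wrist"; returns a dict with "image" (480x640x3 uint8, red, green, blue), "camera_matrix" (3x3 intrinsics, pixels), "distortion" ([k1, k2, p1, p2, k3] as OpenCV has them; the pictures are not rectified), "world_from_camera" (4x4, takes a point from camera to world coordinates); the wrist camera has in their place "hand_eye" (4x4, takes a point from camera to tool coordinates, whose origin is the TCP and whose axes are the flange's). Camera axes: x right, y down, z forward; pixel columns grow to the right and rows downward; lengths in mm; the calibration is good to about 2 mm. A picture is of the moment at which its call begins: read the wrist's pose just before it. There is no depth.
- job.finish_job(): hands the job in, once; it reports no verdict.
The state is a dict: "t": time; "q": joint angles; "joint_vel": joint speeds; "tau": joint torques, N m; "position": TCP position; "ee_rot": TCP orientation; "contact_force": force on the tool from outside, world axes, zero at the start; "moment": the same for the moment, N m; "width": opening from 0.0 (shut) to 1.0 (fully open).
Only numpy, scipy, OpenCV 4.12 (cv2) and the standard library are available. Lean on these libraries where they do the work, as an engineer would, in place of code of your own. Each camera call takes 0.05 s, during which the arm holds its last target.

## Working session

There is one attempt and no reset: what is moved stays moved. The work goes in short steps, Python scripts to look and compute and a shell command to move; the robot and the scene stay as the last step left them, time stands still between calls to the robot, and variables do not carry over. Pictures are saved under pics/ and viewed, and the job is handed in when it is done.

```bash
ls; mkdir -p pics
python3 - <<'E'
from cell import sense, viewer, job, r
import cv2
print(sense()); print(r.grasp_offset)
for n in ["scene","top","wrist"]:
    d=viewer.read_camera(n); cv2.imwrite(f"pics/{n}0.png",d["image"][:,:,::-1])
    print(n,d["camera_matrix"],d["distortion"],d.get("world_from_camera",d.get("hand_eye")))
E
```

```text
pics
{'t': 0.0, 'q': array([ 1.20799222e+00,  2.38798879e-01, -1.42533815e-02,  1.31919930e+00,
        4.87587810e-06,  1.57082922e+00]), 'joint_vel': array([-5.72401678e-04,  4.35676534e-06,  1.37806968e-03, -5.16251362e-04,
        2.75413423e-04, -1.54877531e-03]), 'tau': array([ 2.63158254e-03, -5.38780832e+01,  3.46438229e+01,  1.82552543e-02,
        2.22905092e-04,  6.14918719e-06]), 'position': array([186.17251223, 490.43827121, 230.66847147]), 'ee_rot': array([-3.14013742e+00, -4.82800771e-06,  2.77875565e+00]), 'contact_force': array([0.08220426, 0.31359682, 1.02692169]), 'moment': array([ 0.0049422 , -0.03777611,  0.01951213]), 'width': 0.9989143980913068}
18.700000000000003
scene [[438.10486987   0.         324.64842665]
 [  0.         438.10486987 239.27157449]
 [  0.           0.           1.        ]] [-0.0728187  0.         0.         0.         0.       ] [[-4.22022934e-01  6.78561971e-01 -6.01207364e-01  1.12319781e+03]
 [ 9.06420942e-01  3.28440520e-01 -2.65570897e-01  2.13081269e+02]
 [ 1.72545478e-02 -6.57023954e-01 -7.53672213e-01  7.81184269e+02]
 [ 0.00000000
[... 275 characters left out ...]
60e-01  1.58954715e-01  4.54380729e+02]
 [-9.99746036e-01 -2.17163674e-02 -6.02181012e-03  1.33922150e+00]
 [ 9.39588735e-03 -1.58790998e-01 -9.87267510e-01  9.59206376e+02]
 [ 0.00000000e+00  0.00000000e+00  0.00000000e+00  1.00000000e+00]]
wrist [[431.64985781   0.         321.44071768]
 [  0.         431.64985781 239.59800636]
 [  0.           0.           1.        ]] [0.01220973 0.         0.         0.         0.        ] [[ 1.22598606e-03 -9.65314180e-01 -2.61088167e-01  6.58993451e+01]
 [ 9.99999227e-01  1.12894940e-03  5.21640831e-04 -2.57367927e-01]
 [-2.08791963e-04 -2.61088605e-01  9.65314818e-01 -1.41896907e+02]
 [ 0.00000000e+00  0.00000000e+00  0.00000000e+00  1.00000000e+00]]
```

View pics/top0.png

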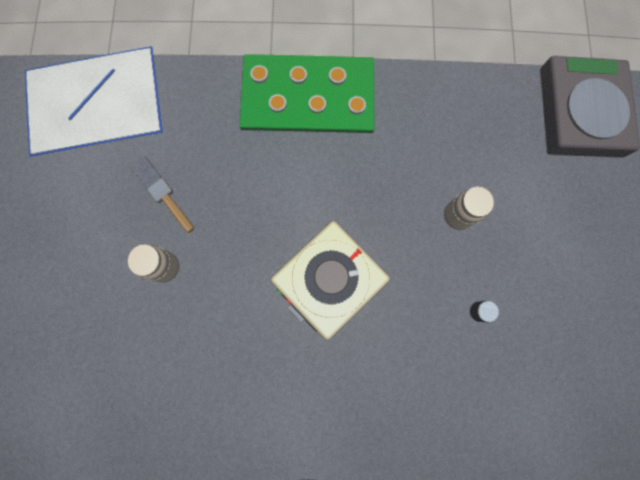

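View pics/scene0.png

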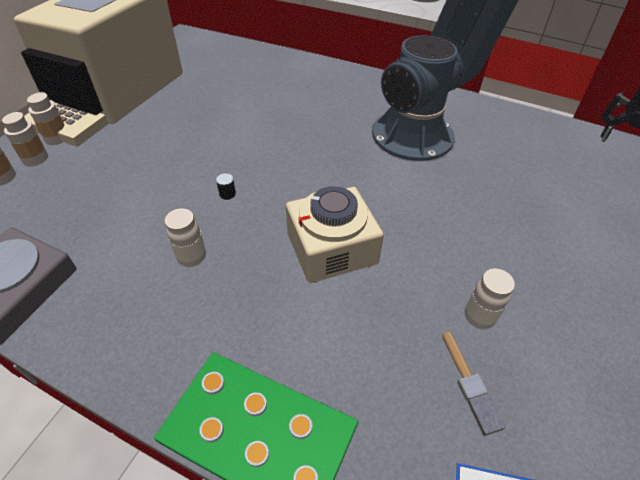

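View pics/wrist0.png

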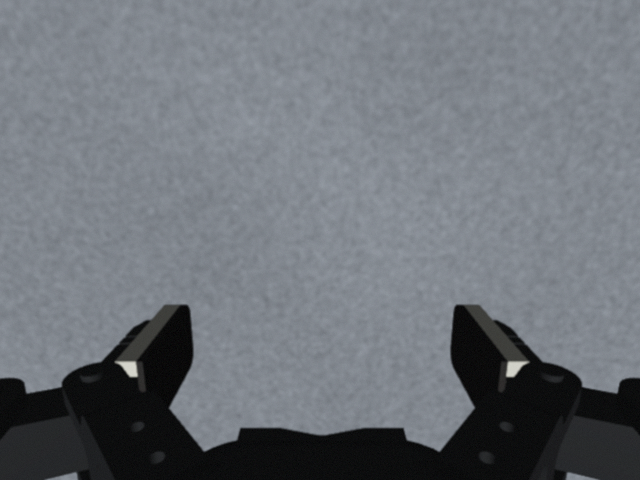

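The top view shows the mill with its ring at about (331,277), the red pointer at about (357,254) and the white mark at about (353,273), roughly 40° short of the pointer. The jars are at (145,262) and (477,203), the tin is at (488,311) and the brush at (165,195). All of them are well away from the mill. Next I'll measure these positions.

```bash
cat > h.py <<'E'
import numpy as np, cv2
from cell import sense, viewer, job, r
from scipy.spatial.transform import Rotation as Rn
def pose():
    s=sense(); return np.array(s["position"]), Rn.from_euler('xyz',s["ee_rot"]).as_matrix()
def cam(n):
    p,R=pose(); d=viewer.read_camera(n)
    if n=="wrist":
        T=np.eye(4);T[:3,:3]=R;T[:3,3]=p; d["T"]=T@d["hand_eye"]
    else: d["T"]=d["world_from_camera"]
    return d
def ray(d,uv,z):
    k=cv2.undistortPoints(np.array(uv,float).reshape(-1,1,2),d["camera_matrix"],d["distortion"]).reshape(-1,2)
    v=np.c_[k,np.ones(len(k))]@d["T"][:3,:3].T; o=d["T"][:3,3]
    return o+v*((z-o[2])/v[:,2])[:,None]
def blobs(mask,mn=10):
    n,l,st,c=cv2.connectedComponentsWithStats(mask.astype(np.uint8))
    return [(int(st[i,4]),c[i].round(1).tolist(),st[i,:4].tolist()) for i in range(1,n) if st[i,4]>=mn]
E
python3 - <<'E'
from h import *
for n,box in [("top",(270,215,395,345)),("scene",(280,170,390,285))]:
    d=cam(n); im=d["image"]; x0,y0,x1,y1=box
    c=im[y0:y1,x0:x1]; hsv=cv2.cvtColor(c,cv2.COLOR_RGB2HSV)
    H,S,V=[hsv[...,i].astype(int) for i in range(3)]
    red=((H<8)|(H>172))&(S>150)&(V>100)
    dark=(V<110)
    white=(S<30)&(V>170)
    for nm,m in [("red",red),("dark",dark),("white",white)]:
        for b in blobs(m): 
            uv=np.array(b[1])+[x0,y0]; print(n,nm,b[0],uv,b[2], ray(d,[uv],158)[0].round(1), ray(d,[uv],132)[0].round(1))
    cv2.imwrite(f"pics/{n}_crop.png",cv2.resize(c[...,::-1],None,fx=4,fy=4,interpolation=cv2.INTER_CUBIC))
E
```

```text
top red 34 [355.7 253.5] [81, 34, 10, 10] [562.9 -76.2 158. ] [566.4 -78.7 132. ]
top dark 1211 [329.6 277.3] [35, 36, 52, 53] [519.1 -30.  158. ] [521.2 -31.  132. ]
top dark 11 [283.4 296.3] [12, 79, 4, 5] [483.8  51.1 158. ] [484.7  52.8 132. ]
top dark 59 [304.9 319.3] [21, 90, 26, 27] [444.4  12.2 158. ] [444.1  12.5 132. ]
top white 11 [343.7 252. ] [70, 36, 8, 4] [565.1 -54.6 158. ] [568.7 -56.4 132. ]
top white 2197 [327.5 298.9] [10, 43, 89, 79] [480.9 -26.9 158. ] [481.7 -27.8 132. ]
top white 11 [376.4 270.6] [104, 53, 5, 6] [ 532.8 -113.5  158. ] [ 535.4 -117.2  132. ]
top white 164 [374.7 282.6] [95, 56, 20, 27] [ 511.3 -110.4  158. ] [ 513.2 -114.1  132. ]
scene red 36 [303.2 217.8] [19, 46, 11, 6] [593.6 -68.2 158. ] [571.5 -80.  132. ]
scene dark 1030 [334.2 207.8] [31, 17, 47, 39] [541.4 -24.7 158. ] [517.1 -34.6 132. ]
scene dark 2443 [334.3 256.8] [6, 38, 98, 75] [656.9  27.3 158. ] [637.4  19.5 132. ]
scene dark 203 [332.  234.5] [19, 51, 67, 20] [609.   1. 158.] [587.6  -7.8 132. ]
scene white 25 [314.5 197.4] [31, 26, 8, 4] [531.5 -73.6 158. ] [506.8 -85.6 132. ]
```

```bash
python3 -m jog '[[0,0,0,0,0],[0,0,0,0,0],[0,0,0,0,0],[0,0,0,0,0],[0,0,0,0,0],[0,0,0,0,0]]' 20; python3 -c "
from h import *
d=cam('wrist');cv2.imwrite('pics/wrist1.png',d['image'][:,:,::-1]);print(sense())"
```

```text
t: 1.0
position: [186.3, 490.6, 231.0]
ee_rot: [-3.141, -0.0, 2.779]
contact_force: [0.8, 0.6, 0.8]
width: -0.002
{'t': 1.05, 'q': array([ 1.20795389e+00,  2.38470019e-01, -1.37956244e-02,  1.31918438e+00,
       -2.09379013e-06,  1.57080717e+00]), 'joint_vel': array([ 0.001156  , -0.00073906, -0.00120371, -0.00018293, -0.00145346,
        0.00091494]), 'tau': array([-2.66771701e-05, -5.38701010e+01,  3.46586466e+01,  9.83942708e-03,
        1.15601874e-04,  1.59101899e-05]), 'position': array([186.27610833, 490.64847602, 231.01926851]), 'ee_rot': array([-3.14093896e+00,  2.10088006e-06,  2.77873938e+00]), 'contact_force': array([0.91627407, 1.02270063, 0.42306735]), 'moment': array([ 0.00268209,  0.01589786, -0.01004857]), 'width': 0.002988661519403713}
```

View pics/wrist1.png

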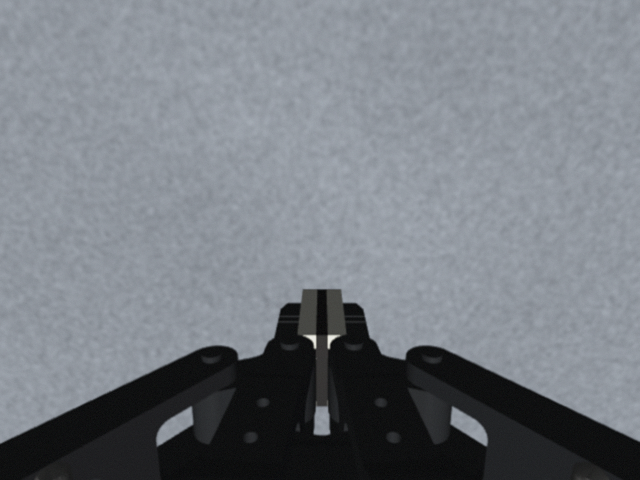

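View pics/top_crop.png

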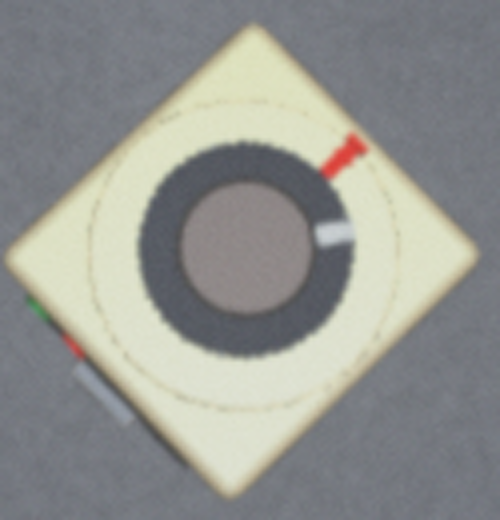

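View pics/scene_crop.png

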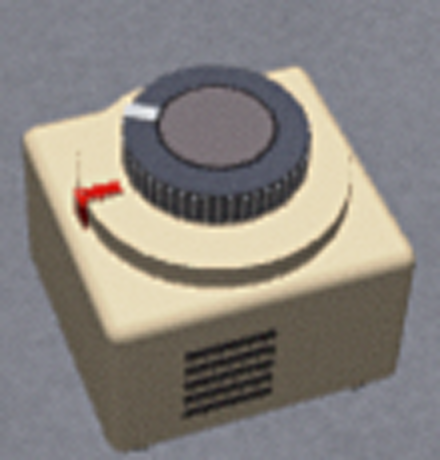

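Run:
```python
from h import *
d=cam("top")
c=ray(d,[[331.4,277.3],[331.4,276.8]],158); m=ray(d,[[353.5,273.2]],158)[0]
p=ray(d,[[355.7,253.5]],132.5)[0]
print("ring",c.round(1),"mark",m.round(1),"ptr",p.round(1))
C=c[0]
print(np.linalg.norm(m-C),np.linalg.norm((p-C)[:2]))
a=lambda v:np.degrees(np.arctan2(v[1],v[0]))
print("mark ang",a(m-C),"ptr ang",a(p-C))
e=ray(d,[[304.5,277.3],[358.5,277.3],[331.4,250.2],[331.4,304.5]],158); print(e.round(1))
# scene ellipse: ring top outline approx
s=cam("scene"); g=ray(s,[[280+217/4,170+126/4]],158); print("scene cap centre",g.round(1))
# fingertip in tool coords
w=viewer.read_camera("wrist"); w["T"]=w["hand_eye"]
print(ray(w,[[301,290],[343,290],[299,335],[345,335]],0).round(1)); print(ray(w,[[278,305],[368,305]],-15).round(1))
```

```text
ring [[519.2 -33.2 158. ]
 [520.1 -33.2 158. ]] mark [527.3 -72.5 158. ] ptr [566.3 -78.7 132.5]
40.15569188924911 65.48388830378914
mark ang -78.31579307205949 ptr ang -43.989107898653835
[[518.2  14.7 158. ]
 [520.2 -81.5 158. ]
 [567.9 -32.5 158. ]
 [471.2 -33.9 158. ]]
scene cap centre [[524.7 -32.1 158. ]]
[[ 9.2 -7.3  0. ]
 [ 9.2  7.4  0. ]
 [-8.3 -8.3  0. ]
 [-8.2  8.4  0. ]]
[[ 10.1 -14.  -15. ]
 [ 10.1  14.6 -15. ]]
```

The ring axis is at about (520, -33), the mark at -78° and the pointer at -44°, so the mark is about 34° short. The shut fingertip measures about 20 × 15 mm. I'll move high above the -y side of the ring with the tool axes aligned to the world axes.

```bash
python3 -m jog '[[-66,-55,0,10,0],[-131,-110,0,20,0],[-197,-165,0,30,0],[-262,-220,0,40,0],[-328,-275,0,50,0],[-393,-330,0,60,0],[-459,-385,0,69.2,0],[-524,-440,0,69.2,0]]' 60; python3 -m jog '[[0,0,0,0,0]]'
```

```text
t: 2.2
position: [431.1, 52.2, 231.6]
ee_rot: [3.141, 0.0, 1.569]
contact_force: [1.2, 0.6, -0.1]
width: 0.001
t: 2.33
position: [432.6, 48.7, 231.5]
ee_rot: [3.14, 0.001, 1.562]
contact_force: [0.1, -0.1, -1.8]
width: 0.001
```

```bash
python3 -m jog '[[-55,29,0,0,0],[-110,58,0,0,0],[-159,88,0,-0.5,0],[-159,88,0,-0.5,0],[-159,88,0,-0.5,0]]' 60; python3 -c "
from h import *
d=cam('wrist');cv2.imwrite('pics/wrist2.png',d['image'][:,:,::-1])
d=cam('top');cv2.imwrite('pics/top2.png',d['image'][:,:,::-1]);print(sense()['position'],sense()['ee_rot'],sense()['q'],sense()['contact_force'])"
```

```text
t: 2.95
position: [518.8, -110.3, 231.4]
ee_rot: [3.141, 0.0, 1.571]
contact_force: [0.3, -0.3, 0.5]
width: -0.002
[ 518.71805478 -109.70498058  231.83805607] [3.14059094e+00 6.79182150e-04 1.57251269e+00] [-2.08157601e-01  2.46081626e-01 -1.40588412e-03  1.32218759e+00
 -4.55585164e-04  1.36092177e+00] [-0.0402156   0.04692848  0.29020169]
```

View pics/wrist2.png

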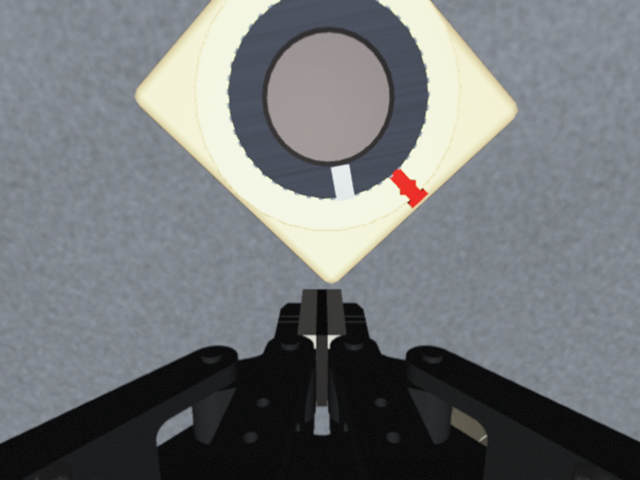

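View pics/top2.png

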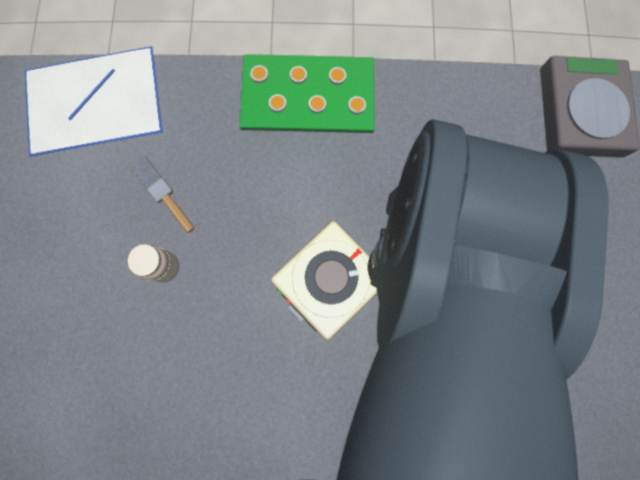

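The wrist view shows the cap centred at about (328,95), the ring edges at x = 229 and 429, the mark at (343,181) and the pointer at (409,188). I'll use this to refine the axis.

Run:
```python
from h import *
d=cam("wrist"); 
P=ray(d,[[328.5,95.5],[229,98],[429,98],[329,198],[343,181]],158); print(P.round(1)); p=ray(d,[[409,188]],132.5); print(p.round(1))
C=P[0]; a=lambda v:np.degrees(np.arctan2(v[1],v[0])); 
print(a(P[4]-C),a(p[0]-C))
# tip touch plane
w=viewer.read_camera("wrist"); w["T"]=w["hand_eye"]; print(ray(w,[[322,290],[322,335]],0).round(1))
```

```text
[[521.9 -31.6 158. ]
 [474.7 -32.9 158. ]
 [569.7 -32.6 158. ]
 [522.6 -80.6 158. ]
 [529.5 -72.  158. ]]
[[567.9 -79.2 132.5]]
-79.451406637816 -46.03609629452302
[[ 9.   0.2  0. ]
 [-8.4  0.2  0. ]]
```

```bash
python3 -m jog '[[0,2.7,40,0,0],[0,2.7,87,0,0],[0,2.7,87,0,0],[6,2.7,87,0,0],[12,2.7,87,0,0],[12,2.7,87,0,0]]'; python3 -m jog '[[2,0,0,0,0],[4,0,0,0,0],[4,0,0,0,0]]'
```

```text
t: 3.9
position: [522.4, -97.3, 146.4]
ee_rot: [3.138, 0.001, 1.574]
contact_force: [-0.9, 0.0, -0.2]
width: -0.003
t: 4.28
position: [522.4, -93.3, 146.5]
ee_rot: [3.138, 0.001, 1.574]
contact_force: [0.4, -0.2, -0.1]
width: -0.004
```

```bash
python3 -m jog '[[1.5,0,0,0,0],[3,0,0,0,0],[3,0,0,0,0]]'; python3 -m jog '[[1,0,0,0,0],[2,0,0,0,0],[2,0,0,0,0]]'
```

```text
t: 4.65
position: [522.4, -92.4, 146.5]
ee_rot: [3.138, 0.006, 1.572]
contact_force: [-1.3, -11.2, -0.2]
width: 0.0
t: 5.03
position: [522.4, -92.4, 146.5]
ee_rot: [3.138, 0.01, 1.571]
contact_force: [0.2, -11.6, 0.4]
width: 0.001
```

Contact came at y≈-92.4, and an overreach of about 2 mm presses with about 11 N. I'll write a helper that computes the next rows along the rolling path.

```bash
cat > plan.py <<'E'
# rolling path of the TCP round the ring (fixed yaw): ring radius + rectangular fingertip
import sys
from h import *
C=np.array([521.5,-32.6]); hx,hy=7.4,11.0; Rr=48.5
def outline(R=Rr):
    # anticlockwise, equal-topology samples (point, outward normal)
    P=[];N=[]
    for (cx,cy),a0 in [((hx,-hy),-90),((hx,hy),0),((-hx,hy),90),((-hx,-hy),180)]:
        for a in np.radians(np.arange(a0,a0+90.01,.25)):
            n=np.array([np.cos(a),np.sin(a)]); P.append(C+[cx,cy]+R*n); N.append(n)
    P.append(P[0]);N.append(N[0]); return np.array(P),np.array(N)
P0,N0=outline(); s0=np.r_[0,np.cumsum(np.linalg.norm(np.diff(P0,axis=0),axis=1))]; L=s0[-1]
PP=lambda s:np.array([np.interp(s%L,s0,P0[:,i]) for i in (0,1)])
NN=lambda s:np.array([np.interp(s%L,s0,N0[:,i]) for i in (0,1)])
def locate(p):
    ss=np.arange(0,L,.2); d=[np.linalg.norm(PP(s)-p) for s in ss]; s=ss[int(np.argmin(d))]
    return s,(p-PP(s))@NN(s)
if __name__=="__main__":
    step=float(sys.argv[1]); inset=float(sys.argv[2]); n=int(sys.argv[3]) if len(sys.argv)>3 else 8
    zt=float(sys.argv[4]) if len(sys.argv)>4 else 146.5
    p,R=pose(); s,off=locate(p[:2]); F=sense()["contact_force"]
    nn=NN(s); t=np.array([-nn[1],nn[0]])
    print("s",round(s,1),"L",round(L,1),"radial off",round(off,2),"pos",p.round(1),"Fn",round(-F[:2]@-nn,1),"Ft",round(F[:2]@t,1))
    for k in range(1,n+1):
        w=np.r_[PP(s+k*step)-inset*NN(s+k*step),zt]-p
        print("[%.0f... "%0 if 0 else (R.T@w).round(1).tolist())
E
python3 plan.py 8 2.5 5
```

```text
s 371.8 L 378.3 radial off 0.28 pos [522.4 -92.4 146.5] Fn 11.6 Ft 0.2
[2.8, 7.9, 0.0]
[3.7, 15.4, 0.1]
[5.7, 22.7, 0.1]
[9.0, 29.6, 0.1]
[13.3, 35.8, 0.0]
```

```bash
python3 -m jog '[[2.8,8,0,0,0],[3.7,15.4,0,0,0],[5.7,22.7,0,0,0],[5.7,22.7,0,0,0]]'; python3 plan.py 9 2.5 8; python3 -c "
from h import *
d=cam('wrist');cv2.imwrite('pics/wrist3.png',d['image'][:,:,::-1])"
```

```text
t: 5.52
position: [546.5, -88.2, 146.7]
ee_rot: [3.136, 0.013, 1.57]
contact_force: [4.8, -9.0, -1.9]
width: 0.002
s 18.2 L 378.3 radial off -0.53 pos [546.5 -88.2 146.7] Fn 10.1 Ft 1.2
[5.7, 6.8, 0.1]
[10.9, 13.6, 0.1]
[17.2, 19.3, 0.1]
[24.5, 23.7, -0.0]
[32.5, 26.7, -0.1]
[40.9, 28.2, -0.2]
[49.7, 28.3, -0.3]
[58.7, 28.3, -0.4]
```

View pics/wrist3.png

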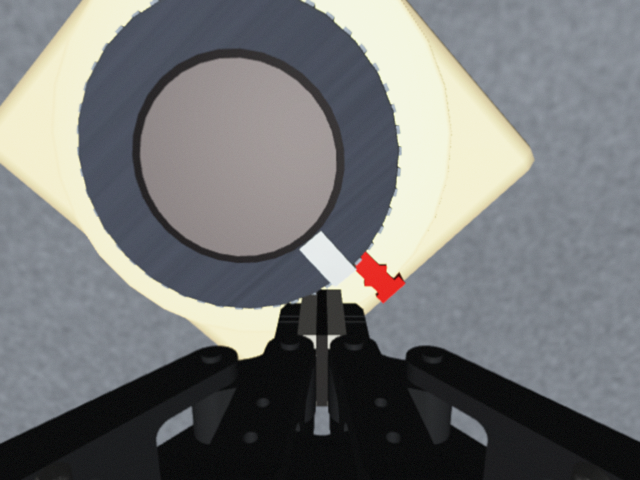

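The ring rolls without slipping: the mark at (330,260) is now a few degrees short of the pointer at (380,278). I'll carry on round.

```bash
python3 -m jog '[[5.7,6.8,0,0,0],[11,13.6,0,0,0],[17,19.3,0,0,0],[24.5,23.7,0,0,0],[32.5,26.7,0,0,0],[41,28.2,0,0,0],[49.7,28.3,0,0,0],[58.7,28.3,0,0,0]]'; python3 plan.py 9 2.5 8
```

```text
t: 6.58
position: [581.3, -29.8, 148.9]
ee_rot: [3.123, 0.014, 1.569]
contact_force: [15.7, -1.5, 8.4]
width: -0.003
s 90.0 L 378.3 radial off 3.85 pos [581.3 -29.8 148.9] Fn 15.7 Ft -1.5
[9.0, -6.4, 2.1]
[17.5, -7.4, 2.0]
[25.6, -9.8, 1.8]
[33.2, -13.8, 1.7]
[39.8, -19.1, 1.5]
[45.5, -25.5, 1.3]
[49.8, -32.8, 1.1]
[52.7, -40.9, 0.9]
```

On the jaw sides the effective half-width is larger, about 11 mm at the finger backs, and the tip rode up by 2 mm. I'll adjust the outline and raise the tip slightly.

```bash
sed -i 's/hx,hy=7.4,11.0/hx,hy=10.7,11.0/' plan.py; python3 plan.py 9 2.0 8 150
```

```text
s 90.0 L 391.5 radial off 0.55 pos [581.3 -29.8 148.9] Fn 15.7 Ft -1.5
[8.9, -2.6, -1.3]
[17.5, -3.5, -1.4]
[25.8, -6.0, -1.6]
[33.4, -10.0, -1.8]
[40.1, -15.3, -2.0]
[45.8, -21.8, -2.2]
[50.2, -29.3, -2.4]
[53.1, -37.4, -2.5]
```

```bash
python3 -m jog '[[8.9,-2.6,-1.3,0,0],[17.5,-3.5,-1.4,0,0],[25.8,-6,-1.6,0,0],[33.4,-10,-1.8,0,0],[40,-15.3,-2,0,0],[45.8,-21.8,-2.2,0,0],[50.2,-29.3,-2.4,0,0],[53,-37.4,-2.5,0,0]]'; python3 plan.py 9 2.0 8 150
```

```text
t: 7.58
position: [543.3, 23.5, 150.0]
ee_rot: [3.123, 0.014, 1.569]
contact_force: [-0.4, 0.4, -0.2]
width: -0.001
s 162.8 L 391.5 radial off -2.07 pos [543.3  23.5 150. ] Fn 0.3 Ft 0.5
[1.3, -8.6, -0.2]
[1.4, -17.5, -0.4]
[1.4, -26.5, -0.6]
[1.3, -35.4, -0.7]
[-0.1, -43.9, -0.9]
[-3.0, -52.0, -1.0]
[-7.3, -59.4, -1.0]
[-13.0, -65.9, -1.1]
```

```bash
python3 -c "
from h import *
d=cam('top');cv2.imwrite('pics/top4.png',cv2.resize(d['image'][190:370,240:440,::-1],None,fx=3,fy=3))
d=cam('scene');cv2.imwrite('pics/scene4.png',cv2.resize(d['image'][140:300,240:440,::-1],None,fx=3,fy=3))"
```

```text
(no output)
```

View pics/top4.png

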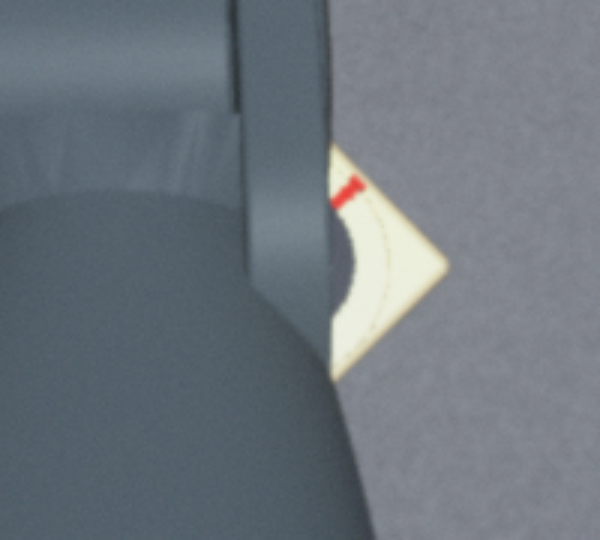

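View pics/scene4.png

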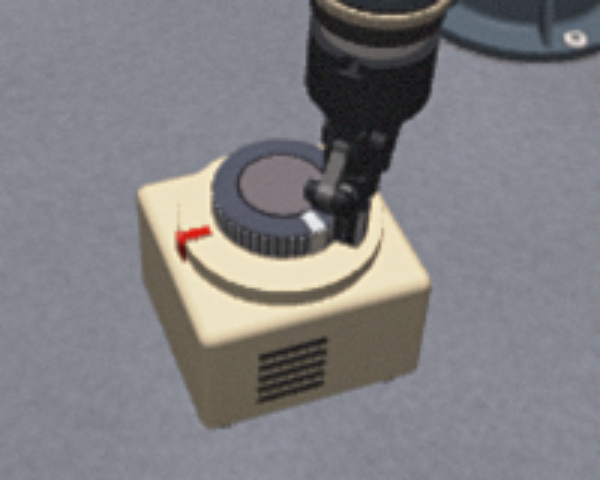

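The scene camera sees the mark clearly at crop (313,220), next to the fingertip. I'll add an angle estimate from this view.

```bash
cat > ang.py <<'E'
from h import *
import sys
PA=-45.0; C=np.array([521.5,-32.6])
def look(name,show=True):
    d=cam("scene"); im=d["image"]
    x0,y0,x1,y1=300,175,375,235
    h=cv2.cvtColor(im[y0:y1,x0:x1],cv2.COLOR_RGB2HSV); 
    for b in blobs((h[...,1]<45)&(h[...,2]>165),4):
        uv=np.array(b[1])+[x0,y0]; p=ray(d,[uv],158)[0][:2]-C0
        print(b[0],uv,"r",np.hypot(*p).round(1),"ring mod turn deg",round((np.degrees(np.arctan2(p[1],p[0]))-PA)%360,1))
    cv2.imwrite(f"pics/{name}.png",cv2.resize(im[140:300,240:440,::-1],None,fx=3,fy=3))
C0=np.array([524.0,-32.1])
look(sys.argv[1])
E
python3 ang.py s5; sed -i 's/hx,hy=10.7,11.0/hx,hy=8.0,11.0/' plan.py; python3 plan.py 9 2.0 8 149
```

```text
7 [306.4 207. ] r 59.3 ring mod turn deg 357.2
5 [301.6 208.8] r 70.0 ring mod turn deg 359.0
29 [344.  213.3] r 38.9 ring mod turn deg 98.7
17 [304.1 213.4] r 70.5 ring mod turn deg 10.4
4 [365.2 213. ] r 69.2 ring mod turn deg 132.0
4 [364.2 217.2] r 73.3 ring mod turn deg 122.9
236 [331.3 227.5] r 73.3 ring mod turn deg 64.5
4 [369.8 219. ] r 84.8 ring mod turn deg 124.7
5 [363.4 220.8] r 78.0 ring mod turn deg 116.1
10 [370.6 223. ] r 92.1 ring mod turn deg 119.5
4 [360.5 224.2] r 80.7 ring mod turn deg 108.3
58 [368.4 230.4] r 102.3 ring mod turn deg 109.0
21 [302.9 231.7] r 104.7 ring mod turn deg 34.0
s 159.6 L 380.7 radial off -1.45 pos [543.5  23.3 150.1] Fn 0.6 Ft 0.5
[1.3, -8.5, 1.0]
[1.6, -17.3, 0.8]
[1.6, -26.3, 0.6]
[1.3, -35.0, 0.5]
[-0.5, -43.5, 0.3]
[-3.7, -51.5, 0.2]
[-8.4, -58.7, 0.2]
[-14.3, -64.9, 0.1]
```

```bash
python3 -m jog '[[-2.5,0,1,0,0],[-3.5,0,1,0,0],[-3.5,0,1,0,0]]'; python3 plan.py 9 3.0 8 149
```

```text
t: 8.1
position: [545.0, 21.2, 149.9]
ee_rot: [3.12, 0.01, 1.57]
contact_force: [1.6, 9.6, 2.4]
width: 0.004
s 157.6 L 380.7 radial off -2.95 pos [545.   21.2 149.9] Fn 9.5 Ft 1.8
[2.1, -8.3, 0.7]
[2.7, -16.7, 0.5]
[2.7, -25.7, 0.3]
[2.6, -34.5, 0.1]
[1.2, -42.9, -0.0]
[-1.6, -50.8, -0.2]
[-5.9, -58.1, -0.3]
[-11.5, -64.4, -0.4]
```

```bash
sed -i 's/-32.6\])/-34.0])/; s/hx,hy=8.0,11.0/hx,hy=8.0,9.9/' plan.py; python3 plan.py 8 2.5 6 149.5
```

```text
s 156.2 L 376.3 radial off -0.59 pos [545.   21.2 149.9] Fn 9.5 Ft 1.6
[0.0, -8.0, 0.2]
[0.7, -15.5, 0.1]
[0.7, -23.5, -0.1]
[0.6, -31.5, -0.3]
[0.0, -39.1, -0.4]
[-1.9, -46.4, -0.6]
```

```bash
python3 -m jog '[[0,-8,0,0,0],[0.5,-15.5,0,0,0],[0.5,-23.5,0,0,0],[0.5,-31.5,0,0,0],[0,-39,0,0,0],[-2,-46.4,0,0,0]]'; python3 plan.py 8 2.5 8 149.5;python3 ang.py s6 | awk '$5>30 && $5<46'
```

```text
t: 8.85
position: [499.1, 21.3, 149.7]
ee_rot: [3.119, 0.006, 1.572]
contact_force: [-2.1, 10.4, 6.4]
width: 0.003
s 203.0 L 376.3 radial off -0.91 pos [499.1  21.3 149.7] Fn 10.6 Ft -1.2
[-4.4, -6.5, 0.0]
[-8.3, -12.9, -0.1]
[-13.3, -18.7, -0.2]
[-19.2, -23.5, -0.3]
[-25.7, -27.3, -0.3]
[-32.8, -29.9, -0.3]
[-40.3, -31.4, -0.3]
[-48.0, -31.7, -0.3]
25 [353.4 202.3] r 38.9 ring mod turn deg 156.6
```

View pics/s6.png

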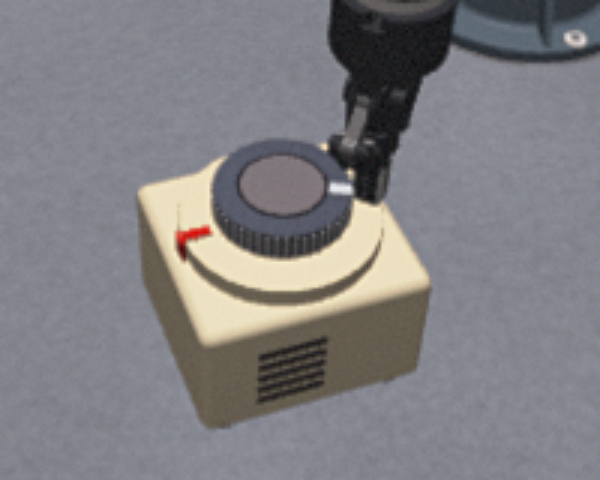

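It is rolling well, with the mark at about 157°. I'll continue along the +y side and then the -x side.

```bash
python3 -m jog '[[-4.4,-6.5,0,0,0],[-8.3,-13,0,0,0],[-13.3,-18.7,0,0,0],[-19,-23.5,0,0,0],[-25.7,-27.3,0,0,0],[-32.8,-30,0,0,0]]'; python3 plan.py 8 2.5 8 149.5;python3 ang.py s7 | awk '$5>30 && $5<46'
```

```text
t: 9.65
position: [465.7, -11.5, 148.3]
ee_rot: [3.124, 0.004, 1.572]
contact_force: [-7.0, 3.9, -0.3]
width: 0.0
s 251.8 L 376.3 radial off 0.94 pos [465.7 -11.5 148.3] Fn 7.7 Ft -2.0
[-8.3, 2.0, -1.1]
[-16.1, 1.8, -1.1]
[-24.1, 1.8, -1.1]
[-32.1, 1.8, -1.0]
[-39.6, 2.3, -1.0]
[-47.0, 4.1, -0.9]
[-54.0, 7.1, -0.9]
[-60.3, 11.2, -0.8]
```

```bash
python3 -m jog '[[-8.3,1,-1,0,0],[-16,1,-1,0,0],[-24,1,-1,0,0],[-32,1,-1,0,0],[-39.5,1.8,-1,0,0],[-47,4,-1,0,0],[-54,7,-1,0,0]]'; python3 plan.py 8 2.5 8 149.5;python3 ang.py s8 | awk '$5>30 && $5<46'
```

```text
t: 10.58
position: [470.8, -66.8, 148.9]
ee_rot: [3.128, 0.005, 1.571]
contact_force: [-3.3, 0.5, -0.1]
width: 0.002
s 308.0 L 376.3 radial off -0.09 pos [470.8 -66.8 148.9] Fn 2.7 Ft -2.0
[-5.2, 6.2, -0.5]
[-10.8, 11.3, -0.4]
[-15.5, 17.3, -0.3]
[-19.1, 23.9, -0.2]
[-21.6, 31.1, -0.1]
[-22.9, 38.5, 0.0]
[-23.1, 46.3, 0.1]
[-23.1, 54.3, 0.2]
26 [323.4 189.5] r 41.7 ring mod turn deg 282.7
```

View pics/s8.png

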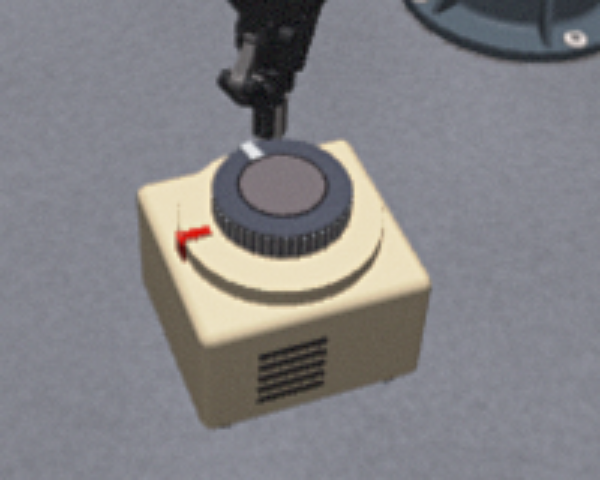

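The mark is now at about 283°, which matches the travel. I'll continue on the -y side with slightly more press.

```bash
python3 -m jog '[[-5,6.8,-0.5,0,0],[-10.4,12,-0.5,0,0],[-15,17.8,-0.5,0,0],[-18.8,24.2,-0.5,0,0],[-21.4,31.2,-0.5,0,0],[-22.8,38.5,0,0,0],[-23,46.3,0,0,0],[-23,54.3,0,0,0]]'; python3 plan.py 8 2.5 8 149.5;python3 ang.py s9 | awk '$5>30 && $5<46'
```

```text
t: 11.62
position: [526.2, -92.3, 149.6]
ee_rot: [3.127, 0.009, 1.57]
contact_force: [-1.7, -8.1, -3.9]
width: 0.005
s 373.0 L 376.3 radial off -0.1 pos [526.2 -92.3 149.6] Fn 8.1 Ft -1.7
[2.6, 7.8, 0.2]
[4.0, 15.2, 0.3]
[6.5, 22.3, 0.4]
[10.2, 29.0, 0.5]
[15.0, 34.9, 0.5]
[20.6, 39.9, 0.5]
[27.0, 44.0, 0.5]
[34.0, 47.0, 0.5]
29 [315.2 205.9] r 41.5 ring mod turn deg 359.9
```

That makes one full turn (0° modulo a turn). Starting the second.

```bash
python3 -m jog '[[2.6,7.8,0,0,0],[4,15.2,0,0,0],[6.5,22.3,0,0,0],[10.2,29,0.3,0,0],[15,35,0.3,0,0],[20.6,40,0.3,0,0],[27,44,0.3,0,0],[34,47,0.3,0,0]]'; python3 plan.py 8 1.5 8 149.5;python3 ang.py s10 | awk '$5>30 && $5<46'
```

```text
t: 12.68
position: [575.6, -57.7, 151.1]
ee_rot: [3.124, 0.009, 1.57]
contact_force: [0.0, -2.2, 8.4]
width: -0.002
s 62.0 L 376.3 radial off -0.41 pos [575.6 -57.7 151.1] Fn 0.7 Ft -2.1
[7.8, 0.5, 1.6]
[15.6, 0.9, 1.5]
[23.6, 0.9, 1.4]
[31.6, 0.9, 1.4]
[39.4, 0.5, 1.3]
[47.0, -1.1, 1.2]
[54.2, -3.9, 1.1]
[60.8, -7.9, 0.9]
29 [335.8 215.1] r 39.4 ring mod turn deg 73.2
```

View pics/s10.png

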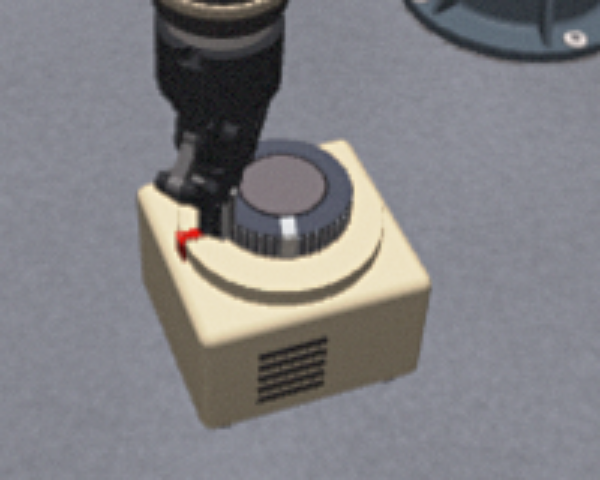

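On the +x side a finger shoulder sits on the ring's top edge (Fz 8 N). I'll raise the tip to about 153.5 mm here.

```bash
python3 -m jog '[[0,3,-2,0,0],[0,3,-3,0,0],[0,0,-3,0,0],[0,-1.5,-3,0,0],[0,-2.5,-3,0,0]]'; python3 plan.py 8 2 8 153.5
```

```text
t: 13.35
position: [573.9, -56.9, 154.2]
ee_rot: [3.122, 0.008, 1.57]
contact_force: [4.4, 0.5, -2.0]
width: 0.002
s 62.4 L 376.3 radial off -2.23 pos [573.9 -56.9 154.2] Fn 4.1 Ft 1.8
[7.5, 1.7, 0.7]
[15.2, 2.1, 0.6]
[23.2, 2.1, 0.5]
[31.2, 2.1, 0.5]
[38.9, 1.7, 0.4]
[46.4, 0.0, 0.3]
[53.5, -2.8, 0.2]
[60.1, -6.8, 0.1]
```

```bash
python3 -m jog '[[7.5,0,0.5,0,0],[15.2,0.4,0.5,0,0],[23.2,0.4,0.5,0,0],[31,0.2,0.5,0,0],[39,-0.4,0.5,0,0],[46,-2.2,0.5,0,0]]'; python3 plan.py 8 4 8 153.5;python3 ang.py s11 | awk '$5>30 && $5<46'
```

```text
t: 14.1
position: [573.7, -10.8, 153.8]
ee_rot: [3.118, 0.008, 1.57]
contact_force: [8.1, 0.5, -1.3]
width: 0.001
s 110.2 L 376.3 radial off -2.29 pos [573.7 -10.8 153.8] Fn 7.9 Ft -1.9
[6.3, -4.3, 0.2]
[12.6, -8.1, 0.0]
[18.2, -12.9, -0.1]
[22.9, -18.5, -0.3]
[26.7, -24.8, -0.5]
[29.3, -31.6, -0.7]
[30.8, -38.8, -0.8]
[31.1, -46.3, -1.0]
30 [351.7 207.6] r 39.0 ring mod turn deg 133.0
```

```bash
python3 -m jog '[[6.3,-4.3,0,0,0],[12.6,-8,0,0,0],[18.2,-13,0,0,0],[23,-18.5,0,0,0],[26.7,-24.8,0,0,0],[29.3,-31.6,0,0,0],[30.8,-38.8,0,0,0],[31,-46.3,0,0,0]]'; python3 plan.py 8 3.5 8 153.5;python3 ang.py s12 | awk '$5>30 && $5<46'
```

```text
t: 15.15
position: [528.5, 24.2, 153.5]
ee_rot: [3.115, 0.001, 1.573]
contact_force: [4.1, 17.7, 3.6]
width: -0.003
s 173.2 L 376.3 radial off -0.21 pos [528.5  24.2 153.5] Fn 17.7 Ft -4.1
[-3.3, -8.0, -0.2]
[-3.3, -16.0, -0.5]
[-4.0, -23.3, -0.7]
[-6.0, -30.5, -0.8]
[-9.1, -37.2, -1.0]
[-13.2, -43.3, -1.2]
[-18.4, -48.7, -1.3]
[-24.3, -53.2, -1.4]
29 [343.8 189.6] r 41.0 ring mod turn deg 220.2
```

```bash
python3 -m jog '[[-2,-8,0,0,0],[-2,-16,0,0,0],[-2.8,-23.3,0,0,0],[-4.8,-30,0,0,0],[-8,-36.8,0,0,0],[-12.3,-42.8,0,0,0],[-17.6,-48,0,0,0],[-24,-52.3,0,0,0]]'; python3 plan.py 8 3 8 153.5;python3 ang.py s13 | awk '$5>30 && $5<46'
```

```text
t: 16.2
position: [474.1, -0.1, 151.9]
ee_rot: [3.117, 0.001, 1.573]
contact_force: [-2.5, 3.6, 3.4]
width: 0.0
s 237.8 L 376.3 radial off -2.39 pos [ 4.741e+02 -1.000e-01  1.519e+02] Fn 4.0 Ft -1.7
[-7.0, -2.8, -1.7]
[-14.2, -5.1, -1.7]
[-21.6, -6.1, -1.7]
[-29.4, -6.2, -1.7]
[-37.4, -6.2, -1.7]
[-45.3, -6.2, -1.7]
[-52.8, -5.3, -1.7]
[-60.0, -3.3, -1.6]
27 [320.1 191.2] r 41.8 ring mod turn deg 294.7
```

View pics/s13.png

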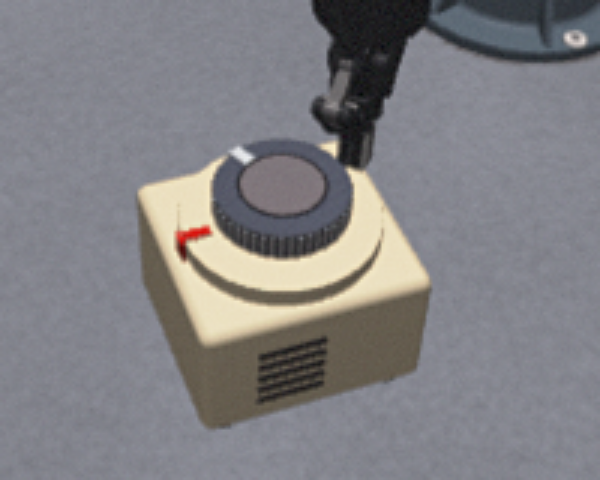

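About 65° is left, or 55 mm of roll. I'll do 40 mm and check.

```bash
python3 -m jog '[[-7,-2.8,-1,0,0],[-14.2,-5,-1,0,0],[-21.6,-6,-1,0,0],[-29.4,-6.2,-1,0,0],[-37.4,-6.2,-1,0,0],[-37.4,-6.2,-1,0,0]]'; python3 plan.py 6 3 4 152;python3 ang.py s14 | awk '$5>30 && $5<46'
```

```text
t: 17.0
position: [467.4, -39.2, 152.7]
ee_rot: [3.118, 0.002, 1.571]
contact_force: [-2.7, -1.4, -0.3]
width: -0.001
s 279.4 L 376.3 radial off -2.44 pos [467.4 -39.2 152.7] Fn 2.7 Ft 1.4
[-5.9, 0.6, 0.7]
[-11.5, 1.0, 0.8]
[-17.0, 2.2, 0.8]
[-22.3, 4.1, 0.9]
27 [317.1 193.3] r 42.5 ring mod turn deg 306.9
```

View pics/s14.png

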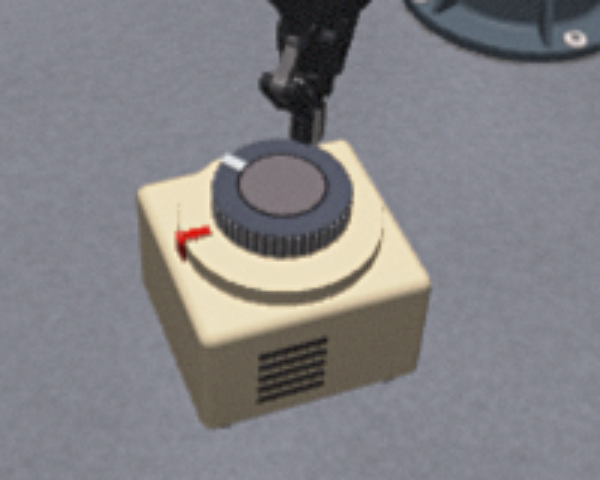

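The light contact slipped here and gave only 12°. I'll press harder for the rest, about 53°.

```bash
python3 plan.py 7 4.5 6 152
```

```text
s 279.2 L 376.3 radial off -2.47 pos [467.5 -38.9 152.7] Fn 1.9 Ft 1.3
[-6.8, 2.0, 0.8]
[-13.1, 2.8, 0.8]
[-19.3, 4.4, 0.9]
[-25.1, 6.9, 0.9]
[-30.5, 10.2, 1.0]
[-35.4, 14.2, 1.1]
```

```bash
python3 -m jog '[[0,2,0.5,0,0],[-6.8,2.3,0.5,0,0],[-13,3,0.5,0,0],[-19.3,4.6,0.5,0,0],[-25,7,0.5,0,0],[-25,7,0.5,0,0]]'; python3 plan.py 6 4 5 152;python3 ang.py s15 | awk '$5>30 && $5<46'
```

```text
t: 17.8
position: [473.2, -64.4, 152.1]
ee_rot: [3.121, 0.003, 1.571]
contact_force: [-7.7, -3.4, 2.3]
width: -0.001
s 307.0 L 376.3 radial off -3.24 pos [473.2 -64.4 152.1] Fn 8.4 Ft -0.5
[-4.4, 3.5, 0.2]
[-8.8, 6.8, 0.3]
[-12.7, 10.7, 0.3]
[-16.1, 15.0, 0.5]
[-18.9, 19.7, 0.6]
34 [313.8 200.5] r 42.1 ring mod turn deg 337.9
```

Now at 338°, so 22° (18.5 mm) remains.

```bash
python3 -m jog '[[-4.4,4,0.2,0,0],[-8.6,7.2,0.2,0,0],[-12.4,11,0.2,0,0],[-12.4,11,0.2,0,0]]'; python3 plan.py 6 5 3 152;python3 ang.py s16 | awk '$5>30 && $5<46'
```

```text
t: 18.35
position: [483.3, -77.7, 151.9]
ee_rot: [3.123, 0.006, 1.571]
contact_force: [-5.2, -6.2, 1.3]
width: -0.001
s 325.0 L 376.3 radial off -3.21 pos [483.3 -77.7 151.9] Fn 8.1 Ft 0.3
[-2.0, 5.4, -0.0]
[-4.8, 10.0, 0.1]
[-6.9, 14.9, 0.2]
28 [315.4 206.1] r 41.3 ring mod turn deg 0.8
```

View pics/s16.png

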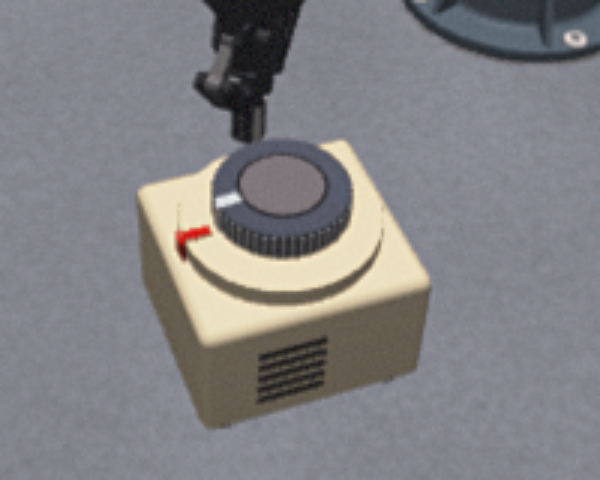

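By this view the mark is at the pointer, within a degree. I'll back straight off and lift, then cross-check with the top camera.

```bash
python3 -m jog '[[-7,-6,0,0,0],[-15,-13,0,0,0],[-22,-20,0,0,0],[-35,-35,-50,0,0],[-80,-60,-100,0,0],[-130,-80,-100,0,0],[-130,-80,-100,0,0],[-130,-80,-100,0,0]]'; python3 ang.py s17 | awk '$5>30 && $5<46'
python3 - <<'E'
from h import *
d=cam('top');cv2.imwrite('pics/top17.png',cv2.resize(d['image'][190:370,240:440,::-1],None,fx=3,fy=3)); cv2.imwrite('pics/top17f.png',d['image'][:,:,::-1])
E
```

```text
t: 19.4
position: [401.1, -207.2, 251.0]
ee_rot: [3.122, 0.005, 1.569]
contact_force: [0.6, 0.5, 0.5]
width: 0.002
27 [315.4 206.2] r 41.4 ring mod turn deg 1.2
```

View pics/top17f.png

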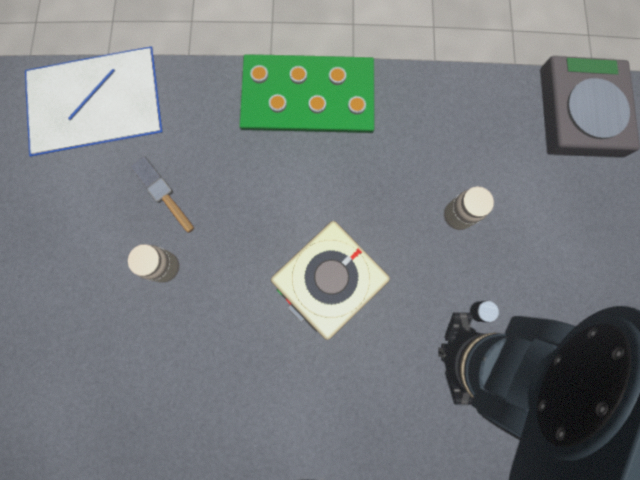

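View pics/top17.png

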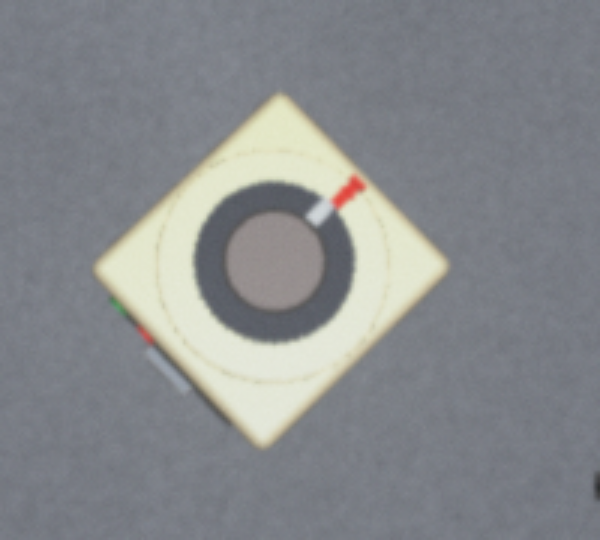

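The top view shows the mark (crop 320,211) in line with the pointer (crop 350,191). The jars, tin and brush are at their starting pixels and the hand is clear. The angle log reads -34, about -5, 99, 157, 283, 360, then 73, 133, 220, 295, 307, 338 and 361°, so the ring has made two full turns past the pointer. I'm handing in.

```bash
python3 -c "
from cell import job,sense
import numpy as np
print(np.abs(sense()['joint_vel']).max()); print(job.finish_job())"
```

```text
0.014290952925851565
the job is handed in; nothing more can be done
None
```

I loosened the ring with the shut fingertip pressed on its rim at roughly 3–18 N, circling it anticlockwise. The mark went from about 34° short of the pointer, past it, through two further full turns, and stopped at the pointer. I handed in at about 19.5 s; the hand-in reports no verdict.

**Last checks:** the scene camera put the mark 1.2° past the pointer after I backed off. The top view showed the two in line. The jars, tin and brush stood at their starting pixels, and the hand was clear at z = 251 mm with about 0.5 N (noise level) on each axis of the force reading.

**What went less smoothly:**
- The finger lost contact for about half of one stroke in the first turn.
- It rode up on the ring's top edge twice on the +x side, with about 8 N upward.
- It slipped in one stroke near the end, giving 12° where 47° was planned.

I made up each of these by pressing again. The turn count comes from a mark reading taken after almost every stroke, and no two readings were more than about 105° apart.

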